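# Load the lint roll on the pegboard rod and cap it

## Task

Slide the blue lint roll onto the dark steel rod that sticks out of the white pegboard, then push the red square end cap (open mouth first) fully home over the rod's free end so that the roll cannot slip off. Let go of both, and leave the green bag roll where it is.

Things in the scene. Friction and masses are not known exactly. Their poses are not given: they have to be found in the camera images.
- rod_tip (a point): Centre of the free end of a fixed level steel rod, 20 mm thick, axis 170 mm above the work surface. x axis: outward along the rod, away from the pegboard; z up. Bare rod 110 mm long, back to a grey stop collar 54 mm across, 24 mm thick; then the white pegboard, 420 mm wide, top edge 235 mm high. A scoop and a brush hang flat on it 145 mm to either side of the rod.
- lint_roll_center (a point): Centre (on the axis, half-way along) of the blue lint roll: rigid tube 60 mm long, 58 mm outer diameter, 40 mm bore right through, 90 g. x axis: the tube's axis; either end may go on first. It lies level in a white cradle (base 4 mm, rails up to 11 mm high under the roll, within its width), centre 33 mm above the work surface; fingers fit on both sides of it.
- cap_center (a point): Centre of the red end cap: square cup 50 x 50 mm across, 42 mm long; bore 40 x 40 mm, 36 mm deep; white closed end wall 6 mm thick; 50 g. x axis: from the open mouth to the closed end, same way as the rod's once fitted. Stands on a flat side, bore level, centre 25 mm up, mouth roughly towards the pegboard. Fully home, its centre is 15 mm behind the rod's tip. Released, it hangs loosely on the rod.
- bag_roll_center (a point): Centre of the green bag roll, a bystander of the same shape and size as the blue roll (58 mm across, 60 mm long), in its own white cradle, x along its axis. Not to be disturbed.
Not all that is in view belongs to the job. Of the things shaped like the part that bears cap_center, the red one is meant.

How it is judged (in metres and radians):
On the way:
1. the blue roll is threaded on the rod, its centre at least 55 mm behind the tip (x of lint_roll_center in the frame of rod_tip between -0.09 and -0.055 m and y of lint_roll_center in the frame of rod_tip between -0.015 and 0.015 m and z of lint_roll_center in the frame of rod_tip between -0.015 and 0.015 m), for 0.2 s.
At the end, for the whole second after the job is handed in: The blue roll hangs on the rod (centre 55 to 90 mm behind the tip, within 15 mm of the rod's axis sideways and in height); the cap is over the rod's end within 10 mm of fully home, within 15 mm sideways and in height and 14 degrees of straight; the green roll is within 30 mm of where it started (all of step 1 and x of cap_center in the frame of rod_tip between -0.02 and -0.005 m and y of cap_center in the frame of rod_tip between -0.015 and 0.015 m and z of cap_center in the frame of rod_tip between -0.015 and 0.015 m and angle between the x axis of cap_center and the x axis of rod_tip, either way round below 0.25 rad and distance of bag_roll_center from where it was at the start of the episode below 0.03 m); the robot touches nothing.
It fails at once if the green bag roll is moved by more than 30 mm (distance of bag_roll_center from where it was at the start of the episode above 0.03 m).
It also fails if it takes over 61 s, if anything falls off the work surface, if the arm or the gripper's body presses on something with over 40 N, if the wrist force passes 120 N, or if a joint passes its speed limit or range.

## Robot

A 6-joint arm with a two-finger parallel gripper is mounted at the origin on the work surface. World frame = base frame: x ahead of the robot, y to its left, z up, the work surface at z = 0. Lengths are in m, angles in degrees, forces in N, time in s.
With the tool pointing down it reaches from about 0.325 to 0.85 m from the base axis. Payload 15.5 kg.
Tool frame: the origin (TCP) lies on the centre line of the jaws, within the pads' length; the fingertips stand 25 mm ahead of it and the grasp point (between the pads) lies 6 mm ahead of it; z points along the fingers, y is the direction in which the jaws open and shut (so a half turn about z gives the same grasp; the last joint's range is limited). The gripper opens to 91 mm and grips with 3 to 60 N. Pads are 32 mm wide; open, the fingers measure 118 mm over their backs; the gripper's body (76 mm by 178 mm) begins 60 mm behind the grasp point.
Start: joints at [-82.305, 28.281, 77.091, -0, 74.628, -5.472], TCP at [0.142, -0.609, 0.239] pointing down, gripper open.
Joint ranges: [-166.48, 166.48], [-47.26, 123.95], [12.59, 153.08], [-70.14, 250.14], [6.76, 159.57], [-176.63, 176.63]. Speed limits (degrees/s): [108.29, 108.29, 147.25, 172.46, 172.46, 172.46].

## Interface

Orientations are given as [roll, pitch, yaw] about the fixed x, y, z axes, in that order (R = Rz(yaw) Ry(pitch) Rx(roll)).
In Python, from station import manip, vision, workorder gives the robot as it stands.
- The arm moves only by the tool play_rows, never from a script. Its argument "increments" is a list of rows, each a list of 5 numbers: the shift along the world's x, y, z in mm, then the turn about the world's z in rad, then the finger opening in mm, from 0 to 91.2. A call has 1 to 10 rows; each row is the pose to reach, as a shift and turn from the pose measured when the call began; what a row does not reach only later rows make up. A row lasts 1/8 s, in which the tool goes at most 62.5 mm and 10.7 degrees, less where a joint would pass 70% of its speed; a pose out of reach is approached as far as the arm can. A call with a gripper value outside its range is refused whole. The fingers move at their own pace and stop on an object; "grip_force" is the grip in N (left out, the last holds). Time passes only in rows, so rows that repeat a pose let the fingers close. It gives the time, the measured TCP pose, the force and the opening at its end, in the units of the state.
- manip.observe(): the state, without advancing time (a new reading comes with each control period).
- vision.read_camera(name): name is "scene" or "top" or "wrist"; returns a dict with "pixels" (400x640x3 uint8, blue, green, red), "camera_matrix" (3x3 intrinsics, pixels), "position" and "attitude" of the camera in the world. Camera axes: x right, y down, z forward; pixel columns grow to the right and rows downward; lengths in m; the calibration is good to about 2 mm. A picture is of the moment at which its call begins. There is no depth.
- workorder.sign_off(): hands the job in, once; it reports no verdict.
The state is a dict: "time_s": time; "qpos": joint angles; "qvel": joint speeds; "joint_torque": joint torques, N m; "ee_pos": TCP position; "tool_rot": TCP orientation; "wrist_force": force on the tool from outside, world axes, zero at the start; "torque": the same for the moment, N m; "opening": opening from 0.0 (shut) to 1.0 (fully open).
Only numpy, scipy, OpenCV 4.12 (cv2) and the standard library are available. Lean on these libraries where they do the work, as an engineer would, in place of code of your own. Each camera call takes 0.05 s, during which the arm holds its last target. There are 200 camera calls.

## Working session

There is one attempt and no reset: what is moved stays moved. The work goes in short steps, Python scripts to look and compute and a tool call to move; the robot and the scene stay as the last step left them, time stands still between calls to the robot, and variables do not carry over. Pictures are saved under pics/ and viewed, about 8 in all and at most 12, crops included, and the job is handed in when it is done.

Besides the shell and the picture viewer there is one more tool, called after "Emit:" as name(argument=value, ...), one argument or row to a line, values as JSON. play_rows: Moves the arm, as the interface text tells. Its arguments: {"type":"object","properties":{"increments":{"type":"array"},"grip_force":{"type":"number"}},"required":["increments"]}

```bash
ls; mkdir -p pics
python3 - <<'E'
from station import manip, vision
import cv2,numpy as np
s=manip.observe();print(s)
for n in("scene","top"):
    c=vision.read_camera(n);cv2.imwrite(f"pics/{n}0.png",c["pixels"]);print(n,c["camera_matrix"],c["position"],c["attitude"])
E
```

```text
pics
{'time_s': 0.0, 'qpos': array([-8.23061253e+01,  2.83157576e+01,  7.71270961e+01, -2.46409163e-03,
        7.46277824e+01, -5.47222881e+00]), 'qvel': array([-0.01805508,  0.08146712, -0.02893867,  0.01156591, -0.03880867,
        0.02045131]), 'joint_torque': array([ 2.76767103e-03, -8.78805184e+01, -3.81851578e+01,  7.07205408e-02,
        5.29256032e-02, -1.25523693e-04]), 'ee_pos': array([ 0.14229728, -0.60822892,  0.23832897]), 'tool_rot': array([-1.79929459e+02, -4.37178446e-03,  1.31667555e+01]), 'wrist_force': array([-0.69948764, -0.26696296, -0.06454494]), 'torque': array([-0.02633804,  0.01293123, -0.0118943 ]), 'opening': 0.9992104325425069}
scene [[389.8878996    0.         319.32368967]
 [  0.         389.8878996  202.6501652 ]
 [  0.           0.           1.        ]] [ 0.80833007 -0.22588447  0.89532219] [-1.51487644e+02 -2.31139678e-02  4.78307293e+01]
top [[365.65410366   0.         324.6473623 ]
 [  0.         365.65410366 201.46127608]
 [  0.           0.           1.        ]] [0.33408042 0.08185604 0.90269813] [-1.66992024e+02 -1.58303111e-01 -9.16716620e+01]
```

View pics/scene0.png

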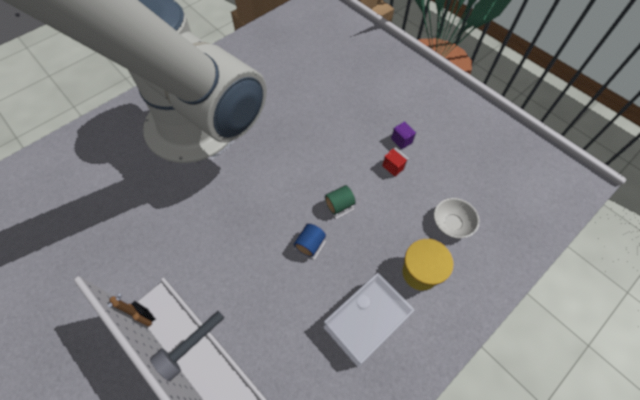

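View pics/top0.png

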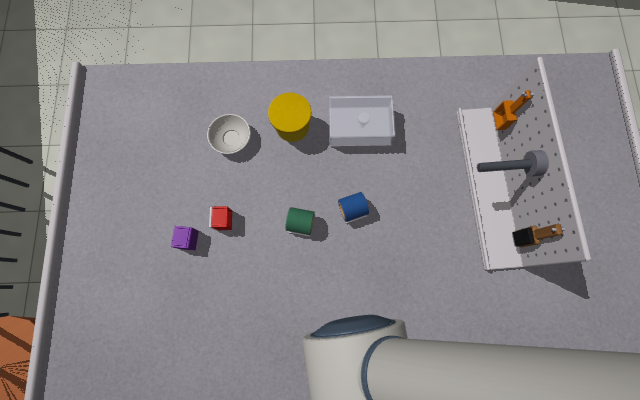

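Blue roll at top (354,207) and scene (310,240), green roll at top (300,221). The rod runs from its tip at top (480,167) to the collar at (537,162). There are two cap candidates: red at top (221,217), scene (395,162), and purple at top (184,238), scene (404,134). Red is the one meant, by its colour. I'll measure everything and crop that pair to confirm.

```bash
cat > h.py <<'E'
import numpy as np,cv2
from scipy.spatial.transform import Rotation as R
from station import manip, vision, workorder
def cam(n,save=None):
    c=vision.read_camera(n); c["R"]=R.from_euler("xyz",c["attitude"],degrees=True).as_matrix()
    if save: cv2.imwrite(f"pics/{save}.png",c["pixels"])
    c["hsv"]=cv2.cvtColor(c["pixels"],cv2.COLOR_BGR2HSV); return c
def ray(c,uv):
    K=c["camera_matrix"]; d=c["R"]@np.array([(uv[0]-K[0,2])/K[0,0],(uv[1]-K[1,2])/K[1,1],1]); return np.array(c["position"]),d
def plane(c,uv,z):
    p,d=ray(c,uv); return p+d*(z-p[2])/d[2]
def tri(c1,u1,c2,u2):
    A=[];b=[]
    for c,u in((c1,u1),(c2,u2)):
        p,d=ray(c,u); d=d/np.linalg.norm(d); P=np.eye(3)-np.outer(d,d); A.append(P);b.append(P@p)
    return np.linalg.lstsq(np.vstack(A),np.hstack(b),rcond=None)[0]
def blob(c,lo,hi):
    m=cv2.inRange(c["hsv"],np.array(lo),np.array(hi)); cs,_=cv2.findContours(m,cv2.RETR_EXTERNAL,cv2.CHAIN_APPROX_NONE)
    return max(cs,key=cv2.contourArea)
def cen(k):
    m=cv2.moments(k); return np.array([m["m10"],m["m01"]])/m["m00"]
COL=dict(blue=((100,120,30),(125,255,255)),green=((65,90,20),(90,255,255)),red=((0,150,60),(8,255,255)),purple=((130,100,40),(155,255,255)))
E
python3 - <<'E'
from h import *
t=cam("top");s=cam("scene");np.set_printoptions(precision=4,suppress=True)
for k,(lo,hi) in COL.items():
    a=blob(t,lo,hi);b=blob(s,lo,hi);ca,cb=cen(a),cen(b)
    q=cv2.boxPoints(cv2.minAreaRect(a)); 
    z=.045 if k in("blue","green") else .035
    Q=np.array([plane(t,p,z) for p in q]); e=[Q[1]-Q[0],Q[2]-Q[1]]
    print(k,cv2.contourArea(a),ca,cb,"tri",tri(t,ca,s,cb),"plane",plane(t,ca,z)[:2],plane(s,cb,z)[:2],"edges",[(round(float(np.linalg.norm(x)),3),round(float(np.degrees(np.arctan2(x[1],x[0]))),1)) for x in e])
u=cv2.resize(t["pixels"][120:260,160:400],None,fx=3.3,fy=3.3,interpolation=cv2.INTER_CUBIC)[:250+212]
v=cv2.resize(t["pixels"][90:270,440:600],None,fx=3,fy=3,interpolation=cv2.INTER_CUBIC)
cv2.imwrite("pics/cropcap.png",cv2.resize(s["pixels"][110:270,280:440],None,fx=3.6,fy=3.6,interpolation=cv2.INTER_CUBIC)); cv2.imwrite("pics/croprod.png",v)
E
```

```text
blue 521.0 [354.2402 205.8957] [310.7569 237.5051] tri [0.5206 0.0048 0.044 ] plane [0.5191 0.003 ] [0.5222 0.0064] edges [(0.063, -72.8), (0.056, -165.0)]
green 510.0 [299.1386 220.4144] [485.9531  11.0912] tri [0.5095 0.1669 0.5561] plane [0.4876 0.1357] [0.2978 0.9984] edges [(0.055, -11.0), (0.059, -102.6)]
red 392.0 [221.6429 217.9384] [393.9627 162.0158] tri [0.5018 0.3242 0.0268] plane [0.5007 0.3228] [0.5043 0.3181] edges [(0.046, -91.6), (0.056, -178.4)]
purple 487.5 [184.4568 237.8472] [402.7324 134.8392] tri [0.4556 0.4116 0.0258] plane [0.4551 0.4095] [0.4588 0.4033] edges [(0.053, -5.8), (0.059, -101.1)]
```

View pics/cropcap.png

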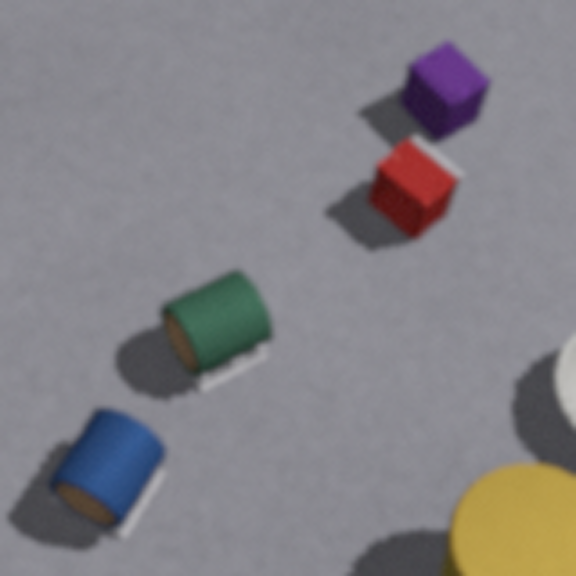

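View pics/croprod.png

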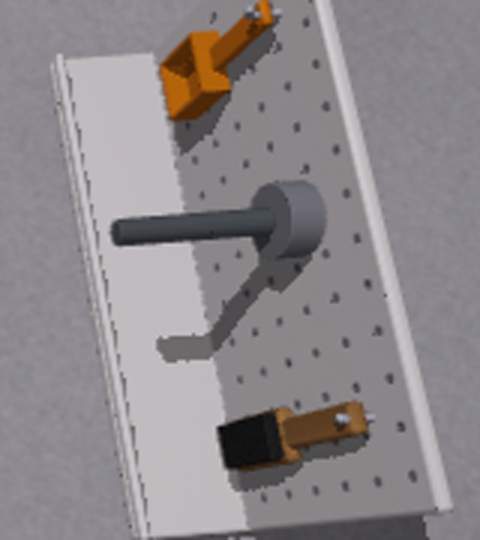

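The crop shows the red cap at (413,190) with its white wall away from the board, so its mouth faces the board. The purple decoy at (447,90) is separate. Rod tip centre is about crop (118,233), which is top (479.3,167.5), and it meets the collar at about crop (262,222). Next I'll measure the rod line.

Run:
```python
from h import *
np.set_printoptions(precision=4,suppress=True)
t=cam("top");s=cam("scene")
def rod(c,x0,x1,y0,y1,vm):
    m=np.zeros(c["hsv"].shape[:2],np.uint8); m[y0:y1,x0:x1]=(c["hsv"][y0:y1,x0:x1,2]<vm)*255
    cs,_=cv2.findContours(m,cv2.RETR_EXTERNAL,cv2.CHAIN_APPROX_NONE);k=max(cs,key=cv2.contourArea)
    return k,m
for n,c,box in(("top",t,(470,520,150,180)),("scene",s,(185,230,305,360))):
    h=c["hsv"]; x0,x1,y0,y1=box
    k,m=rod(c,*box,95); r=cv2.minAreaRect(k); pts=cv2.boxPoints(r)
    d=cv2.fitLine(np.argwhere(m)[:,::-1].astype(np.float32),cv2.DIST_HUBER,0,.01,.01).ravel()
    pr=(k.reshape(-1,2)-d[2:])@d[:2]
    A=d[2:]+d[:2]*pr.min();B=d[2:]+d[:2]*pr.max()
    P,Q=plane(c,A,.17),plane(c,B,.17)
    v=P-Q; print(n,cv2.contourArea(k),r,A,B,P,Q,np.linalg.norm(v),np.degrees(np.arctan2(v[1],v[0])))
# board top edge in top view and my eye picks
for a in((479.3,167.6),(527.5,164)): print(plane(t,a,.17))
for a in((541,58),(587,258)): print("edge",plane(t,a,.235))
for k,col in(("green",COL["green"]),):
    h=s["hsv"].copy(); s["hsv"][:110]=0; b=blob(s,*col); print(cen(b),plane(s,cen(b),.045))
```

```text
top 333.5 ((498.1552429199219, 165.86207580566406), (9.218048095703125, 42.519290924072266), 85.2363510131836) [476.9535 167.4195] [519.3225 164.0255] [ 0.5676 -0.2476  0.17  ] [ 0.5725 -0.338   0.17  ] 0.09051669840004811 93.14017307649111
scene 410.0 ((201.30642700195312, 331.614013671875), (9.9910888671875, 51.66123962402344), 46.97493362426758) [182.5749 349.437 ] [220.0979 313.9329] [ 0.5728 -0.3364  0.17  ] [ 0.5665 -0.2518  0.17  ] 0.08484386818410132 -85.73094674465983
[ 0.567  -0.2525  0.17  ]
[ 0.5721 -0.3553  0.17  ]
edge [ 0.7793 -0.3799  0.235 ]
edge [ 0.3695 -0.3969  0.235 ]
[341.2778 198.3848] [0.494  0.1332 0.045 ]
```

Emit:
play_rows(
  increments=[
    [0, 0, 50, 0.16, 91],
    [0, 0, 100, 0.32, 91],
    [10, 20, 150, 0.48, 91],
    [40, 70, 160, 0.64, 91],
    [75, 120, 160, 0.8, 91],
    [110, 170, 160, 0.96, 91],
    [145, 225, 160, 1.12, 91],
    [180, 280, 160, 1.28, 91],
    [210, 330, 160, 1.44, 91],
    [240, 385, 160, 1.6, 91],
  ],
  grip_force=20,
)

```text
time_s: 1.55
ee_pos: [0.3824, -0.2228, 0.3989]
tool_rot: [-180.0, 0.0, 105.1]
wrist_force: [0.3, -0.5, 0.3]
opening: 0.996
```

Emit:
play_rows(
  increments=[
    [30, 50, 0, 0, 91],
    [60, 100, 0, 0, 91],
    [90, 150, -30, 0, 91],
    [115, 200, -80, 0, 91],
    [128, 220, -130, 0.02, 91],
    [128, 220, -160, 0.02, 91],
    [128, 220, -160, 0.02, 91],
  ],
)

```text
time_s: 2.42
ee_pos: [0.5091, -0.0023, 0.237]
tool_rot: [-179.7, -0.1, 106.3]
wrist_force: [-0.1, -0.2, 1.1]
opening: 0.998
```

Run:
```python
from h import *
np.set_printoptions(precision=4,suppress=True)
o=manip.observe();print(o["time_s"],o["ee_pos"],o["tool_rot"],o["wrist_force"])
w=cam("wrist","wrist1");print(w["position"],w["attitude"])
k=blob(w,*COL["blue"]);r=cv2.minAreaRect(k);print(r,cen(k))
q=np.array([plane(w,p,.036)[:2] for p in cv2.boxPoints(r)]);print(q,q.mean(0))
```

```text
2.425 [ 0.5091 -0.0023  0.237 ] [-179.7408   -0.0888  106.3229] [-0.1319 -0.246   1.0743]
[0.4906 0.0667 0.3837] [165.1884   0.3222  16.3189]
((329.0577697753906, 186.2549285888672), (51.57279586791992, 45.164642333984375), 88.53119659423828) [329.0935 186.1919]
[[ 0.4847  0.0245]
 [ 0.5383  0.0417]
 [ 0.5607 -0.0215]
 [ 0.5045 -0.0397]] [0.522  0.0012]
```

View pics/wrist1.png

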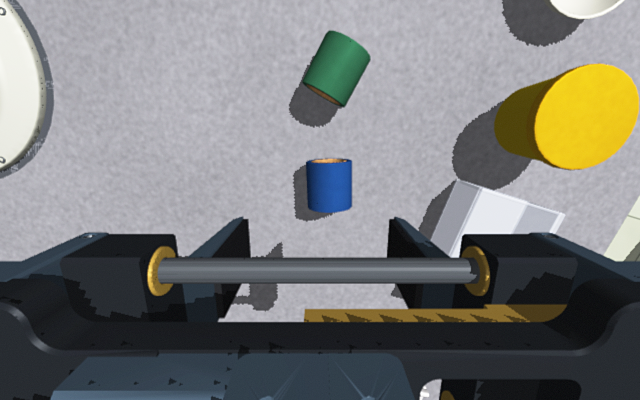

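Run:
```python
from h import *
np.set_printoptions(precision=4,suppress=True)
w=cam("wrist"); far=plane(w,(329,212.5),.061); print(far)
a=np.radians(107); u=np.array([np.cos(a),np.sin(a)]); c=far[:2]+.030*u; print("centre",c)
k=blob(w,*COL["blue"]).reshape(-1,2)
for v in(175,190,203):
    r=k[np.abs(k[:,1]-v)<2]; print(v,r[:,0].min(),r[:,0].max(),plane(w,((r[:,0].min()+r[:,0].max())/2,v),.036))
n=np.array([np.sin(a),-np.cos(a)]);print("move",(c-manip.observe()["ee_pos"][:2])*1000)
```

```text
[ 0.5307 -0.0256  0.061 ]
centre [0.522  0.0031]
175 306 349 [0.5175 0.0144 0.036 ]
190 306 349 [ 0.5231 -0.0042  0.036 ]
203 307 349 [ 0.5288 -0.0207  0.036 ]
move [11.1907  6.1949]
```

Emit:
play_rows(
  increments=[
    [6, 3, -20, 0.015, 91],
    [12, 5, -60, 0.015, 91],
    [12, 5, -110, 0.015, 91],
    [12, 5, -150, 0.015, 91],
    [12, 5, -175, 0.015, 91],
    [12, 5, -190, 0.015, 91],
    [12, 5, -196, 0.015, 91],
    [12, 5, -196, 0.015, 91],
  ],
)

```text
time_s: 3.52
ee_pos: [0.5234, 0.0017, 0.0447]
tool_rot: [179.9, 0.1, 107.1]
wrist_force: [0.3, -0.6, -0.3]
opening: 0.997
```

Emit:
play_rows(
  increments=[
    [0, 0, 0, 0, 50],
    [0, 0, 0, 0, 50],
    [0, 0, 0, 0, 50],
    [0, 0, 0, 0, 50],
    [0, 0, 0, 0, 50],
    [0, 0, 0, 0, 50],
  ],
  grip_force=20,
)

```text
time_s: 4.28
ee_pos: [0.5233, 0.0017, 0.0449]
tool_rot: [179.9, 0.1, 107.1]
wrist_force: [-1.7, -0.2, 5.6]
opening: 0.641
```

Emit:
play_rows(
  increments=[
    [0, 0, 20, 0, 50],
    [0, 0, 60, 0, 50],
    [0, -10, 110, -0.03, 50],
    [5, -40, 160, -0.08, 50],
    [15, -80, 200, -0.14, 50],
    [25, -120, 215, -0.2, 50],
    [35, -150, 215, -0.24, 50],
    [40, -165, 215, -0.24, 50],
    [40, -170, 200, -0.24, 50],
    [40, -170, 200, -0.24, 50],
  ],
)

```text
time_s: 5.52
ee_pos: [0.5621, -0.1673, 0.2429]
tool_rot: [-179.9, -0.0, 93.4]
wrist_force: [-0.6, 0.8, -0.7]
opening: 0.638
```

Run:
```python
from h import *
np.set_printoptions(precision=4,suppress=True)
o=manip.observe();print(o["time_s"],o["ee_pos"],o["tool_rot"],o["wrist_force"],o["opening"])
w=cam("wrist","wrist2");print(w["position"],w["attitude"]);cam("top","top2");s=cam("scene","scene2")
t=cv2.imread("pics/top2.png")
cv2.imwrite("pics/v2.png",np.vstack([cv2.resize(w["pixels"],(480,300)),cv2.resize(t[100:250,390:630],(480,300),interpolation=cv2.INTER_CUBIC)]))
```

```text
5.525 [ 0.5621 -0.1673  0.2429] [-179.9119   -0.0329   93.4008] [-0.6016  0.841  -0.7481] 0.6384756940807371
[ 0.5592 -0.0956  0.3895] [165.1186   0.1471   3.3957]
```

View pics/v2.png

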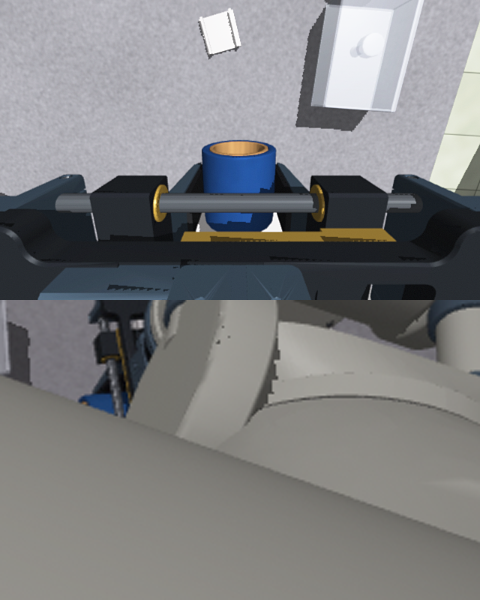

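Emit:
play_rows(
  increments=[
    [0, 0, -20, 0, 50],
    [0, 0, -45, 0, 50],
    [0, 0, -60, 0, 50],
    [0, 0, -63, 0, 50],
    [0, 0, -63, 0, 50],
  ],
)

```text
time_s: 6.3
ee_pos: [0.5634, -0.1674, 0.1823]
tool_rot: [179.9, 0.1, 93.4]
wrist_force: [-0.1, -0.7, 0.3]
opening: 0.642
```

Run:
```python
from h import *
np.set_printoptions(precision=4,suppress=True)
o=manip.observe();print(o["time_s"],o["ee_pos"],o["tool_rot"],o["wrist_force"],o["opening"])
s=cam("scene","scene3")
cv2.imwrite("pics/v3.png",cv2.resize(s["pixels"][250:400,100:340],(800,500),interpolation=cv2.INTER_CUBIC))
```

```text
6.3 [ 0.5634 -0.1674  0.1823] [179.9003   0.0587  93.427 ] [-0.0526 -0.7065  0.2957] 0.642272615658706
```

View pics/v3.png

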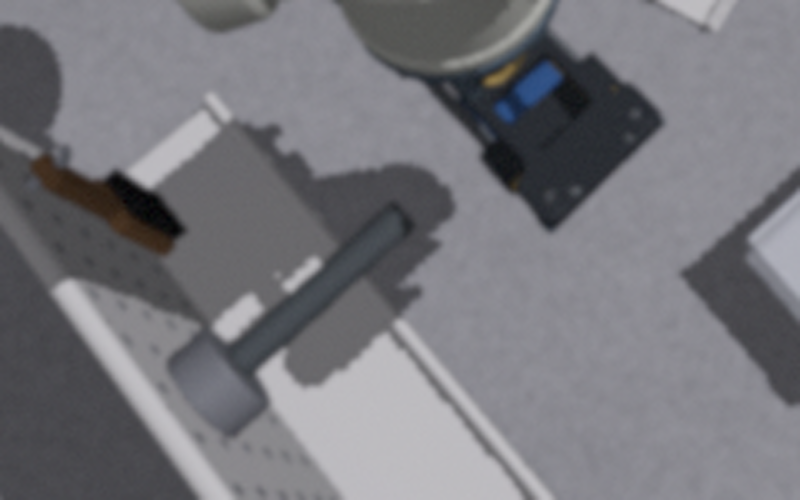

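Emit:
play_rows(
  increments=[
    [-1, -15, 0, 0, 50],
    [0, -30, 0, 0, 50],
    [1, -45, 0, 0, 50],
    [1, -55, 0, 0, 50],
    [2, -65, 0, 0, 50],
    [3, -75, 0, 0, 50],
    [3, -75, 0, 0, 50],
  ],
)

```text
time_s: 7.22
ee_pos: [0.5666, -0.2431, 0.1825]
tool_rot: [179.9, 0.1, 93.4]
wrist_force: [0.1, 0.0, -1.6]
opening: 0.648
```

Run:
```python
from h import *
o=manip.observe();print(o["time_s"],o["ee_pos"],o["wrist_force"],o["torque"],o["opening"])
w=cam("wrist","wrist4");s=cam("scene","scene4")
cv2.imwrite("pics/v4.png",np.vstack([cv2.resize(w["pixels"][150:330,200:440],(480,360),interpolation=cv2.INTER_CUBIC),cv2.resize(s["pixels"][270:390,140:332],(480,240),interpolation=cv2.INTER_CUBIC)]))
```

```text
7.225 [ 0.56661386 -0.24310813  0.18245175] [ 0.08260903  0.02879926 -1.62216943] [-0.01716475 -0.17795711 -0.02261316] 0.6481872753771555
```

View pics/v4.png

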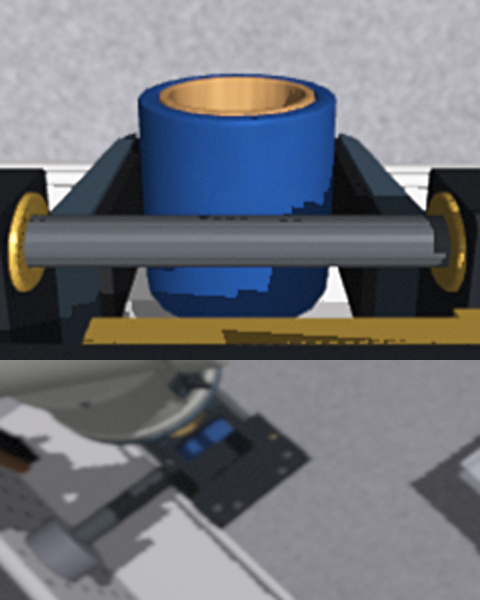

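Emit:
play_rows(
  increments=[
    [1, -15, 0, 0, 50],
    [2, -30, 0, 0, 50],
    [3, -45, 0, 0, 50],
    [4, -60, 0, 0, 50],
    [5, -72, 0, 0, 50],
    [5, -79, 0, 0, 50],
    [5, -79, 0, 0, 50],
  ],
)

```text
time_s: 8.2
ee_pos: [0.5714, -0.3217, 0.1824]
tool_rot: [179.9, 0.1, 93.4]
wrist_force: [0.5, 0.2, -1.6]
opening: 0.644
```

Run:
```python
from h import *
o=manip.observe();print(o["time_s"],o["ee_pos"],o["wrist_force"],o["torque"],o["opening"])
w=cam("wrist","wrist5");s=cam("scene","scene5")
cv2.imwrite("pics/v5.png",np.vstack([cv2.resize(w["pixels"][150:330,200:440],(480,360),interpolation=cv2.INTER_CUBIC),cv2.resize(s["pixels"][270:390,140:332],(480,240),interpolation=cv2.INTER_CUBIC)]))
```

```text
8.2 [ 0.57139017 -0.32166994  0.18236933] [ 0.52332388  0.21235178 -1.55797673] [-0.02892062 -0.10111939  0.00463504] 0.6439662883689623
```

View pics/v5.png

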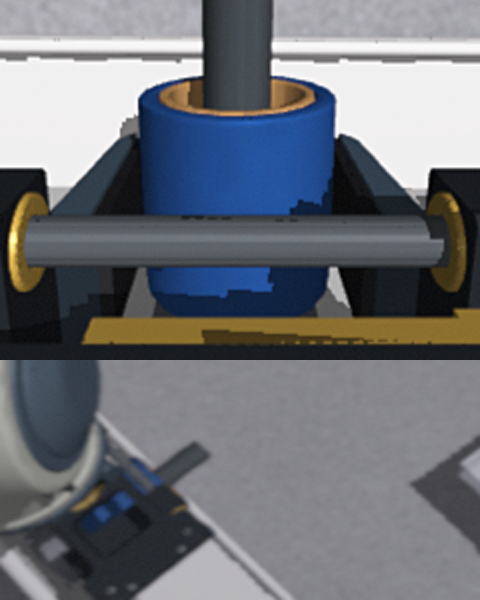

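Emit:
play_rows(
  increments=[
    [0, 0, -4, 0, 50],
    [0, 0, -8, 0, 50],
    [0, 0, -8, 0, 50],
    [0, 0, -8, 0, 75],
    [0, 0, -8, 0, 91],
    [0, 0, -8, 0, 91],
    [0, 0, -8, 0, 91],
    [0, 0, -8, 0, 91],
  ],
)

```text
time_s: 9.3
ee_pos: [0.5714, -0.321, 0.1744]
tool_rot: [179.9, 0.0, 93.4]
wrist_force: [0.2, 0.3, -0.2]
opening: 0.996
```

Emit:
play_rows(
  increments=[
    [0, 0, 30, 0, 91],
    [0, 0, 80, 0, 91],
    [0, 10, 130, 0, 91],
    [-10, 60, 180, 0, 91],
    [-20, 120, 180, 0, 91],
    [-30, 180, 180, 0, 91],
    [-40, 240, 180, -0.02, 91],
    [-45, 300, 180, -0.04, 91],
    [-50, 360, 180, -0.06, 91],
    [-55, 420, 180, -0.06, 91],
  ],
)

```text
time_s: 10.55
ee_pos: [0.5159, 0.1009, 0.3547]
tool_rot: [179.9, 0.0, 90.0]
wrist_force: [1.6, -0.6, -0.4]
opening: 0.997
```

Emit:
play_rows(
  increments=[
    [-5, 60, 0, 0, 91],
    [-10, 120, 0, 0, 91],
    [-15, 180, -40, 0, 91],
    [-18, 220, -90, 0, 91],
    [-18, 220, -120, 0, 91],
    [-18, 220, -120, 0, 91],
  ],
)

```text
time_s: 11.3
ee_pos: [0.4964, 0.3208, 0.2324]
tool_rot: [-179.9, 0.2, 90.0]
wrist_force: [0.3, -0.9, 1.3]
opening: 1.003
```

Run:
```python
from h import *
np.set_printoptions(precision=4,suppress=True)
o=manip.observe();print(o["time_s"],o["ee_pos"],o["tool_rot"],o["wrist_force"])
w=cam("wrist","wrist6");t=cam("top","top6")
k=blob(w,*COL["red"]);print(cv2.minAreaRect(k),cv2.approxPolyDP(k,3,True).reshape(-1,2).tolist())
cv2.imwrite("pics/v6.png",np.vstack([cv2.resize(w["pixels"],(480,300)),cv2.resize(t["pixels"][100:250,440:600],(320,300),interpolation=cv2.INTER_CUBIC)@np.eye(3) if 0 else cv2.copyMakeBorder(cv2.resize(t["pixels"][100:250,440:600],(320,300),interpolation=cv2.INTER_CUBIC),0,0,0,160,0)]))
```

```text
11.3 [0.4964 0.3208 0.2324] [-179.8784    0.1812   90.0336] [ 0.3246 -0.9264  1.289 ]
((322.5, 186.0), (28.0, 41.0), 90.0) [[302, 173], [303, 200], [343, 199], [343, 172]]
```

View pics/v6.png

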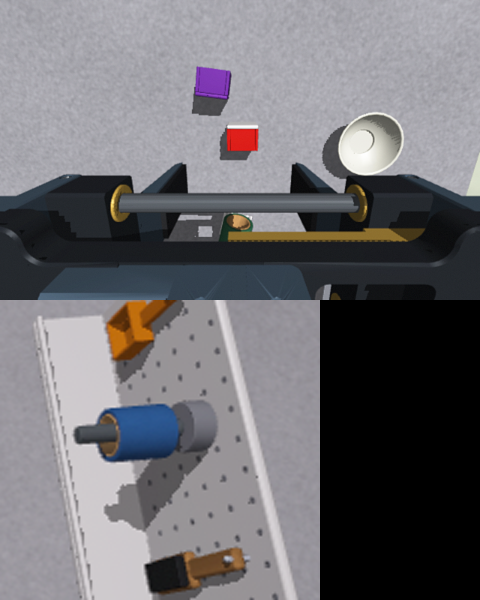

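Run:
```python
from h import *
np.set_printoptions(precision=4,suppress=True)
w=cam("wrist");t=cam("top")
k=blob(w,*COL["red"])
P=[plane(w,p,.05)[:2] for p in((302,172.5),(302.5,200.5),(343.5,199.5),(343.5,171.5))];print(np.array(P))
a=P[3]-P[0];b=P[2]-P[1];print([np.degrees(np.arctan2(v[1],v[0])) for v in(a,b)],np.linalg.norm(a),np.linalg.norm(b))
r=cv2.fitLine(np.array([p for p in k.reshape(-1,2) if p[1]>196 and 306<p[0]<340],np.float32),cv2.DIST_L2,0,.01,.01).ravel();
A,B=plane(w,r[2:]-15*r[:2],.05),plane(w,r[2:]+15*r[:2],.05);print("front edge",np.degrees(np.arctan2(*(B-A)[1::-1])))
mouth=(P[1]+P[2])/2; print("mouth",mouth,"centre",mouth+[0,.021]); print(manip.observe()["ee_pos"])
# roll position on rod from top view, plane at its top-ish axis height
q=cv2.boxPoints(cv2.minAreaRect(blob(t,*COL["blue"]))); print(q.tolist(),np.array([plane(t,p,.16)[:2] for p in q]))
```

```text
[[0.4803 0.341 ]
 [0.4803 0.3061]
 [0.5311 0.3073]
 [0.5303 0.3422]]
[np.float64(1.316874819229856), np.float64(1.3578383062416064)] 0.05003455307646882 0.050761349294733686
front edge 1.517707649019695
mouth [0.5057 0.3067] centre [0.5057 0.3277]
[0.499  0.3207 0.2367]
[[489.65350341796875, 154.53465270996094], [527.3762817382812, 150.7623748779297], [530.0198364257812, 177.19801330566406], [492.29705810546875, 180.9702911376953]] [[ 0.599  -0.283 ]
 [ 0.6052 -0.3656]
 [ 0.5459 -0.3621]
 [ 0.5399 -0.2809]]
```

Emit:
play_rows(
  increments=[
    [3, 3, -20, 0.02, 91],
    [6, 6, -60, 0.02, 91],
    [6, 6, -110, 0.02, 91],
    [6, 6, -150, 0.02, 91],
    [6, 6, -180, 0.02, 91],
    [6, 6, -195, 0.02, 91],
    [6, 6, -203, 0.02, 91],
    [6, 6, -203, 0.02, 91],
    [6, 6, -203, 0.02, 91],
  ],
)

```text
time_s: 12.62
ee_pos: [0.5056, 0.3269, 0.0348]
tool_rot: [179.6, -0.1, 91.1]
wrist_force: [-0.0, -0.8, -0.1]
opening: 0.994
```

Emit:
play_rows(
  increments=[
    [0, 0, 0, 0, 42],
    [0, 0, 0, 0, 42],
    [0, 0, 0, 0, 42],
    [0, 0, 0, 0, 42],
    [0, 0, 0, 0, 42],
    [0, 0, 0, 0, 42],
    [0, 0, 0, 0, 42],
  ],
  grip_force=20,
)

```text
time_s: 13.5
ee_pos: [0.5055, 0.3269, 0.0348]
tool_rot: [179.6, -0.1, 91.1]
wrist_force: [-1.4, -1.1, 1.5]
opening: 0.545
```

Emit:
play_rows(
  increments=[
    [0, 0, 20, 0, 42],
    [0, 0, 60, 0, 42],
    [0, -10, 110, 0, 42],
    [5, -40, 160, 0, 42],
    [10, -90, 205, 0, 42],
    [15, -145, 225, 0.02, 42],
    [20, -200, 225, 0.035, 42],
    [25, -255, 225, 0.035, 42],
    [30, -310, 225, 0.035, 42],
    [35, -365, 225, 0.035, 42],
  ],
)

```text
time_s: 14.75
ee_pos: [0.5404, -0.0399, 0.2598]
tool_rot: [179.6, -0.1, 93.1]
wrist_force: [1.5, 0.4, -0.8]
opening: 0.546
```

Emit:
play_rows(
  increments=[
    [10, -55, 0, 0, 42],
    [15, -100, 0, 0, 42],
    [20, -130, -20, 0, 42],
    [20, -135, -50, 0, 42],
    [20, -135, -72, 0, 42],
    [20, -135, -80, 0, 42],
    [20, -135, -80, 0, 42],
  ],
)

```text
time_s: 15.62
ee_pos: [0.5605, -0.1748, 0.1799]
tool_rot: [179.6, -0.1, 93.1]
wrist_force: [0.5, 1.0, -1.1]
opening: 0.544
```

Run:
```python
from h import *
np.set_printoptions(precision=4,suppress=True)
o=manip.observe();print(o["time_s"],o["ee_pos"],o["tool_rot"],o["wrist_force"],o["opening"])
w=cam("wrist","wrist7")
```

```text
15.625 [ 0.5605 -0.1748  0.1799] [179.6314  -0.0661  93.0755] [ 0.5252  0.9665 -1.1265] 0.5443791677361269
```

Emit:
play_rows(
  increments=[
    [2, -12, 0, 0, 42],
    [3, -25, 0, 0, 42],
    [4, -38, 0, 0, 42],
    [4, -50, 0, 0, 42],
    [5, -60, 0, 0, 42],
    [6, -70, 0, 0, 42],
    [6, -78, 0, 0, 42],
    [7, -84, 0, 0, 42],
    [7, -84, 0, 0, 42],
  ],
)

```text
time_s: 16.8
ee_pos: [0.5678, -0.2592, 0.1804]
tool_rot: [179.6, -0.0, 93.1]
wrist_force: [0.3, -0.2, -0.9]
opening: 0.549
```

Run:
```python
from h import *
np.set_printoptions(precision=4,suppress=True)
o=manip.observe();print(o["time_s"],o["ee_pos"],o["tool_rot"],o["wrist_force"],o["opening"])
w=cam("wrist","wrist8");s=cam("scene","scene8");s1=cv2.resize(s["pixels"][270:390,140:332],(480,300),interpolation=cv2.INTER_CUBIC)
cv2.imwrite("pics/v8.png",np.vstack([cv2.resize(w["pixels"][150:300,200:440],(480,300),interpolation=cv2.INTER_CUBIC),s1]))
```

```text
16.8 [ 0.5678 -0.2592  0.1804] [179.5745  -0.0397  93.0622] [ 0.3003 -0.1741 -0.8657] 0.5485277998261302
```

View pics/v8.png

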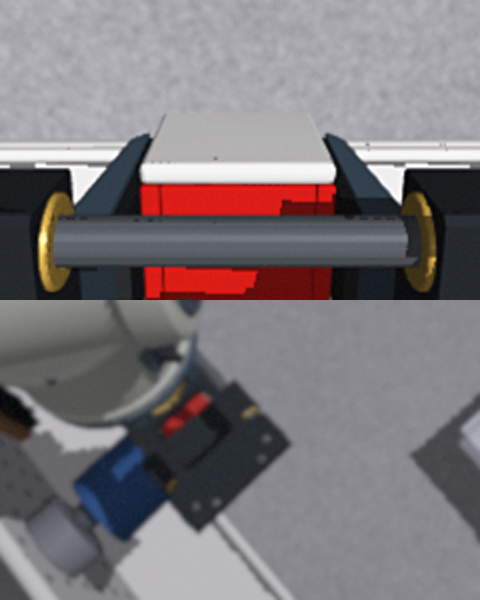

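Emit:
play_rows(
  increments=[
    [0, -2, 0, 0, 42],
    [0, -4, 0, 0, 42],
    [0, -5, 0, 0, 42],
    [0, -5, 0, 0, 42],
  ],
)

```text
time_s: 17.4
ee_pos: [0.5677, -0.2638, 0.1804]
tool_rot: [179.6, -0.1, 93.1]
wrist_force: [-0.1, 0.4, -0.9]
opening: 0.55
```

Emit:
play_rows(
  increments=[
    [0, -1, 0, 0, 42],
    [0, -2, 0, 0, 42],
    [0, -2, 0, 0, 42],
  ],
)

```text
time_s: 17.77
ee_pos: [0.5677, -0.265, 0.1804]
tool_rot: [179.6, -0.1, 93.1]
wrist_force: [1.2, 6.2, 1.4]
opening: 0.546
```

Emit:
play_rows(
  increments=[
    [0, -1, 0, 0, 42],
    [0, -2, 0, 0, 42],
    [0, -2, 0, 0, 42],
  ],
)

```text
time_s: 18.15
ee_pos: [0.5677, -0.2651, 0.1803]
tool_rot: [179.6, -0.3, 93.1]
wrist_force: [1.4, 13.7, 4.1]
opening: 0.544
```

Emit:
play_rows(
  increments=[
    [0, 0, 0, 0, 42],
    [0, 0, -4, 0, 42],
    [0, 0, -8, 0, 42],
    [0, 0, -9, 0, 42],
    [0, 0, -9, 0, 42],
  ],
)

```text
time_s: 18.77
ee_pos: [0.5675, -0.265, 0.1709]
tool_rot: [179.6, -0.3, 93.1]
wrist_force: [-0.2, 3.5, -2.8]
opening: 0.548
```

Emit:
play_rows(
  increments=[
    [0, 0, 0, 0, 55],
    [0, 0, 0, 0, 65],
    [0, 0, 0, 0, 80],
    [0, 0, 0, 0, 91],
    [0, 0, 0, 0, 91],
    [0, 0, 0, 0, 91],
    [0, 0, 0, 0, 91],
  ],
)

```text
time_s: 19.65
ee_pos: [0.5675, -0.265, 0.1709]
tool_rot: [179.6, -0.3, 93.1]
wrist_force: [0.9, -0.5, 0.1]
opening: 0.998
```

Emit:
play_rows(
  increments=[
    [0, 0, 30, 0, 91],
    [0, 0, 80, 0, 91],
    [0, 10, 130, 0, 91],
    [-10, 60, 180, 0, 91],
    [-20, 120, 180, 0, 91],
    [-30, 180, 180, 0, 91],
    [-40, 240, 180, 0, 91],
    [-45, 300, 180, 0, 91],
    [-45, 300, 180, 0, 91],
  ],
)

```text
time_s: 20.78
ee_pos: [0.5217, 0.0386, 0.3512]
tool_rot: [179.6, -0.4, 93.4]
wrist_force: [-0.6, -1.0, -1.0]
opening: 0.995
```

Run:
```python
from h import *
np.set_printoptions(precision=4,suppress=True)
o=manip.observe();print(o["time_s"],o["ee_pos"],o["wrist_force"],o["opening"])
t=cam("top","top9");s=cam("scene","scene9")
for n in("blue","red","green"):
    if n=="green": s["hsv"][:110]=0
    a,b=cen(blob(t,*COL[n])),cen(blob(s,*COL[n])); print(n,a,b,"tri",tri(t,a,s,b))
cv2.imwrite("pics/v9.png",np.vstack([cv2.resize(t["pixels"][120:220,440:600],(480,300),interpolation=cv2.INTER_CUBIC),cv2.resize(s["pixels"][280:400,120:312],(480,300),interpolation=cv2.INTER_CUBIC)]))
```

```text
20.775 [0.5217 0.0386 0.3512] [-0.6219 -1.0156 -0.9862] 0.9946064953862526
blue [519.5868 156.53  ] [191.0996 343.0593] tri [ 0.5807 -0.3193  0.2001]
 ** On entry to DLASCL parameter number  4 had an illegal value
 ** On entry to DLASCL parameter number  4 had an illegal valueh.py:21: RuntimeWarning: invalid value encountered in divide
  m=cv2.moments(k); return np.array([m["m10"],m["m01"]])/m["m00"]
Traceback (most recent call last):
  File "h.py", line 16, in tri
    return np.linalg.lstsq(np.vstack(A),np.hstack(b),rcond=None)[0]
           ~~~~~~~~~~~~~~~^^^^^^^^^^^^^^^^^^^^^^^^^^^^^^^^^^^^^^
numpy.linalg.LinAlgError: SVD did not converge in Linear Least Squares
```

Emit:
play_rows(
  increments=[
    [-5, 60, 0, 0, 91],
    [-10, 120, 0, 0, 91],
    [-15, 180, 0, 0, 91],
    [-20, 240, 0, 0, 91],
    [-20, 290, 0, 0, 91],
    [-20, 290, 0, 0, 91],
    [-20, 290, 0, 0, 91],
  ],
)

```text
time_s: 21.75
ee_pos: [0.5031, 0.324, 0.3507]
tool_rot: [179.6, -0.3, 93.1]
wrist_force: [0.1, -0.9, 0.3]
opening: 0.995
```

Run:
```python
from h import *
np.set_printoptions(precision=4,suppress=True)
o=manip.observe();print(o["time_s"],o["ee_pos"],o["wrist_force"],o["opening"])
t=cam("top","top9");s=cam("scene","scene9")
cv2.imwrite("pics/v9.png",np.vstack([cv2.resize(t["pixels"][120:220,440:600],(480,300),interpolation=cv2.INTER_CUBIC),cv2.resize(s["pixels"][280:400,120:312],(480,300),interpolation=cv2.INTER_CUBIC)]))
for c in(t,s):
    if c is s: c["hsv"][:110]=0
    for n in("blue","red","green"):
        try:
            k=blob(c,*COL[n]); q=cv2.boxPoints(cv2.minAreaRect(k)); z={"blue":.165,"red":.17,"green":.045}[n]
            print(n,cen(k),plane(c,cen(k),z)); print(np.array([plane(c,p,z)[:2] for p in q]).tolist() if n!="green" else "")
        except Exception as e: print(n,e)
```

```text
21.75 [0.5031 0.324  0.3507] [ 0.092  -0.8623  0.3427] 0.9953572456617019
blue [513.0524 165.5289] [ 0.5712 -0.327   0.165 ]
[[0.6025697531320563, -0.292785878257229], [0.6005195088339496, -0.36564775471678124], [0.54057907630222, -0.35631258145859573], [0.5426098498000881, -0.2847156808460837]]
red [489.0082 166.9238] [ 0.5679 -0.2732  0.17  ]
[[0.5952315574105018, -0.24113838028358653], [0.5992775216516408, -0.2942341395118237], [0.5397620818775832, -0.2918023648757756], [0.5358913087808748, -0.23962551218446881]]
green [299.1993 220.3343] [0.4877 0.1356 0.045 ]

blue [191.1423 343.0683] [ 0.5723 -0.32    0.165 ]
[[0.5462674433281838, -0.3546611773750221], [0.5422423660672201, -0.2916658865110832], [0.5982755864482201, -0.28670891690418177], [0.6005475204378183, -0.3482918891174165]]
red [213.7817 321.7288] [ 0.5702 -0.2684  0.17  ]
[[0.5403631894406374, -0.2881023146598725], [0.5385314299680064, -0.25325873620302225], [0.5998379292451805, -0.24951482247039525], [0.6006454099228405, -0.28344806236989095]]
green [341.355  198.3486] [0.4941 0.1335 0.045 ]
```

View pics/v9.png

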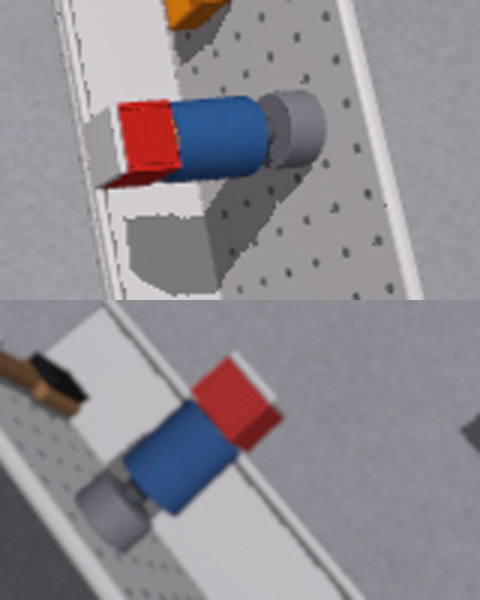

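```bash
python3 -c "
from h import *
print(workorder.sign_off())"
```

```text
the job is handed in; nothing more can be done
None
```

The blue lint roll is on the rod and the red end cap is fully home over its free end. Both are released, and I handed the job in at about 22 s of the 61 s allowed.

- **Roll:** the rod went through the bore with no contact force. The final pictures put its centre about 70–75 mm behind the tip, with a small gap to the collar and the cap just in front of it.
- **Cap:** I pushed it until the tip stopped it. The force rose to 13.7 N with no further movement at TCP y = -0.265 m. That matches the estimated home position (-0.266) to about 1 mm. I then lowered it onto the rod and let go, and it looks straight in both views.
- **Green roll:** its image position changed by less than 0.2 px in both cameras, so it did not move.
- **Arm:** it stands clear at z = 0.35 m, with only the usual ±1 N sensor noise on the wrist.

**Checks that failed or disagreed:**
- The first final look failed because the arm blocked the top camera, so I moved the arm aside and repeated it.
- The top and scene views differ by 5–7 mm along the rod for the roll and cap, because the cameras see different faces. Neither difference matters for the limits.
- The heights of the hung parts were not measured separately at the end.

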